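Crank three rolls into the basket

ROBOT

A 6-joint arm with a two-finger parallel gripper is mounted at the origin on the work surface. World frame = base frame: x ahead of the robot, y to its left, z up, the work surface at z = 0. Lengths are in m, angles in rad, forces in N, time in s.
With the tool pointing down it reaches from about 0.375 to 0.975 m from the base axis. Payload 3.8 kg.
Tool frame: the origin (TCP) lies at the very end of the fingers, on their centre line; the grasp point (between the pads) lies 19 mm behind it; z points along the fingers, y is the line along which they close (so a half turn about z gives the same grasp; the last joint's range is limited). The gripper opens to 85 mm and grips with 20 to 120 N. Pads are 22 mm wide; open, the fingers measure 114 mm over their backs; the gripper's body (76 mm by 85 mm) begins 54 mm behind the grasp point. The pads swing forward as they close: fully open they stand 13 mm farther back than shut.
Start: joints at [-0.037, 0.264, 1.604, -0, 1.274, -0.037], TCP at [0.675, -0, 0.201] pointing down, gripper open.
Joint ranges: [-2.63, 2.63], [-0.94, 2.18], [0.31, 2.57], [-1.31, 4.45], [0, 2.66], [-2.55, 2.55]. Speed limits (rad/s): [2.57, 2.57, 3.14, 3.14, 3.14, 3.14].

INTERFACE

Orientations are given as a rotation vector (axis times angle).
In Python, from workcell import read_state, read_camera, calibration, finish_job gives the robot as it stands.
- The arm moves only by the tool step_arm, never from a script. Its argument "commands" is a list of rows, each an object of numbers: "fingers": the gripper's target within -1 to 1 (shut at 1, half-way at 0, fully open at -1); "dx", "dy", "dz": the shift along the tool's x, y, z in m; "roll": the turn about the tool's z in degrees. In form: [{"fingers": .., "dx": .., "dy": .., "dz": .., "roll": ..}, ...]. A call has 1 to 8 rows; each row is the pose to reach, as a shift and turn from the pose commanded when the call began, along the tool's axes at that moment; what a row does not reach only later rows make up. A row lasts 1/8 s, in which the tool goes at most 62.5 mm and 10.7 degrees, less where a joint would pass 70% of its speed; a pose out of reach is approached as far as the arm can. A call with a gripper value outside its range is refused whole. The fingers move at their own pace and stop on an object; "squeeze" is the grip in N (left out, the last holds). Time passes only in rows, so rows that repeat a pose let the fingers close. It gives the time, the measured TCP pose, the force, the opening and the grip force at its end, in the units of the state.
- read_state(): the state, without advancing time (a new reading comes with each control period).
- read_camera(name): name is "scene" or "side" or "wrist"; returns (picture, depth): 420x560x3 uint8, blue, green, red; 420x560 float32, m along the optical axis (not along the pixel's ray), 0 where there is no reading.
- calibration(name): a dict with "intrinsics" (3x3 intrinsics, pixels), "world_to_cam" (4x4, takes a point from world to camera coordinates). Camera axes: x right, y up, looking along -z (the intrinsics and any distortion apply to the point x, -y, -z); pixel columns grow to the right and rows downward; lengths in m; the calibration is good to about 2 mm. A picture is of the moment at which its call begins: read the wrist's pose just before it. calibration takes no time and is no camera call; for the wrist camera it gives the pose at the moment of the call.
- finish_job(): hands the job in; it is judged then, once.
The state is a dict: "time": time; "q": joint angles; "joint_vel": joint speeds; "joint_torque": joint torques, N m; "tool_pos": TCP position; "tcp_rot": TCP orientation; "wrist_force": force on the tool from outside, world axes, zero at the start; "torque": the same for the moment, N m; "width": opening from 0.0 (shut) to 1.0 (fully open); "grip_force": force on a finger pad.
Only numpy, scipy, OpenCV 4.12 (cv2) and the standard library are available. Lean on these libraries where they do the work, as an engineer would, in place of code of your own. Each camera call takes 0.05 s, during which the arm holds its last target. There are 200 camera calls.

TASK

Bring the wooden basket under the open end of the roll feeder's trough, standing on the counter. Then turn the feeder's crank clockwise at a steady pace until exactly three rolls have dropped into the basket, and let go; the other two rolls stay in the trough. Move the rolls and the pusher only by means of the crank, never by touching them, and do not shift or knock over the jar, the shaker or the bottle.

Things in the scene. Friction and masses are not known exactly. Their poses are not given: they have to be found in the camera images.
- feeder: Fixed roll feeder. Origin on the counter below the middle of its trough, which runs along its y from -200 (open mouth) to +200 mm: floor top 105 mm up (underside 97), walls to 130 mm, 56 mm wide inside, 68 outside. Legs at y -55 to -5 and 155 to 185 mm; clear underneath from y -200 to -55. Blue gear housing on its -x side: x -130 to -40, y -15 to 75 mm, 135 mm high, crank on top.
- mouth (a point): Middle of the trough floor's edge at the open end, 105 mm up; axes as the feeder's; rolls leave towards its -y.
- drop (a point): Point on the counter where the basket's centre belongs: 35 mm out (feeder's -y) from the mouth; axes as the feeder's.
- crank_axis (a point): Point on the crank's vertical turning axis at the top of the hub, 162 mm above the counter; feeder's x -100, y +30 mm.
- crank (a joint): Crank angle in rad, growing clockwise seen from above; at 0 the arm points along the feeder's +x. Starts between 0 and 4, stops at 0 and 25. Each rad moves the pusher 12 mm towards the mouth (75 mm a turn). Light friction (1 to 2 N at the grip); it stays where it is left.
- grip_mid (a point): Middle of the crank's upright red grip: a free-spinning cylinder 26 mm in diameter, 58 mm tall, from 160 to 218 mm above the counter (this point at 189 mm), 55 mm from the crank axis. The steel crank arm below it is 161 mm high at most.
- basket: Loose square open wooden basket, 160 x 160 mm outside, 55 mm high, walls 8 mm thick with plain upright rims, floor about 8 mm thick, 0.25 to 0.5 kg. Origin at the centre of its underside, x and y along its sides, z up. It slides on the counter.
- roll1: Crusty roll nearest the mouth: round, 52 mm in diameter, 34 mm high, about 40 g. Origin at the centre of its flat underside. It starts in the trough, underside at 105 mm; it tips off the edge when its centre passes the mouth.
- roll2: Second roll, same size.
- roll3: Third roll, same size.
- roll4: Fourth roll, same size; must stay in the trough.
- roll5: Fifth roll, next to the pusher, same size; must stay in the trough.
- jam: Bystander: loose amber jam jar with red cap, 64 mm in diameter, 95 mm high, upright. Origin at the centre of its underside.
- shaker: Bystander: loose steel shaker can, 58 mm in diameter, 120 mm high, upright. Origin at the centre of its underside.
- oil: Bystander: loose green oil bottle, 60 mm in diameter, 215 mm high, upright near the crank. Origin at the centre of its underside.
- pusher: Red pusher block in the trough, 48 mm wide, 14 mm thick (face 7 mm towards the mouth from the origin), top at 141 mm; it shoves the row of rolls to the mouth. Origin at its middle on the trough floor.

How it is judged:
By the outcome, as a careful person would: the job done as asked, in the order asked, and still so for the second after the job is handed in, with the robot touching nothing.
It also fails if it takes over 72 s, if anything falls off the work surface, if the arm or the gripper's body presses on something with over 40 N, if the wrist force passes 120 N, or if a joint passes its speed limit or range.

## Working session

There is one attempt and no reset: what is moved stays moved. The work goes in short steps, Python scripts to look and compute and a tool call to move; the robot and the scene stay as the last step left them, time stands still between calls to the robot, and variables do not carry over. Pictures are saved under pics/ and viewed, at most 10 in all, crops included, and the job is handed in when it is done.

Besides the shell and the picture viewer there is one more tool, called after "Call:" as name(argument=value, ...), one argument or row to a line, values as JSON. step_arm: Moves the arm, as the interface text tells. Its arguments: {"type":"object","properties":{"commands":{"type":"array","items":{"type":"object","properties":{"fingers":{"type":"number"},"dx":{"type":"number"},"dy":{"type":"number"},"dz":{"type":"number"},"roll":{"type":"number"}}}},"squeeze":{"type":"number"}},"required":["commands"]}

```bash
mkdir -p pics; cat > h.py <<'E'
import numpy as np, cv2
from workcell import *
def cloud(n):
    c=calibration(n); im,d=read_camera(n); K=np.array(c["intrinsics"]); T=np.linalg.inv(np.array(c["world_to_cam"]))
    v,u=np.mgrid[:420,:560]; P=np.stack([(u-K[0,2])/K[0,0]*d,-(v-K[1,2])/K[1,1]*d,-d,np.ones_like(d)],-1)@T.T
    P=P[...,:3]; P[d==0]=np.nan
    return im,P
E
python3 - <<'E'
from h import *
s=read_state();print({k:np.round(v,3) for k,v in s.items()})
for n in("scene","side"):
    c=calibration(n);print(c)
    im,P=cloud(n);cv2.imwrite(f"pics/{n}0.png",im);np.save(n+"0.npy",P)
E
```

```text
{'time': np.float64(0.0), 'q': array([-0.037,  0.265,  1.605, -0.   ,  1.274, -0.037]), 'joint_vel': array([ 0.001,  0.   ,  0.   ,  0.001, -0.001,  0.   ]), 'joint_torque': array([ 1.0000e-03, -5.1512e+01, -3.6731e+01, -0.0000e+00,  1.3000e-02,
        0.0000e+00]), 'tool_pos': array([0.674, 0.   , 0.199]), 'tcp_rot': array([-2.22e+00, -2.22e+00,  2.00e-03]), 'wrist_force': array([-0.736,  0.586, -0.489]), 'torque': array([0.049, 0.017, 0.032]), 'grip_force': np.float64(0.0), 'width': np.float64(1.004)}
{'intrinsics': array([[535.13581363,   0.        , 276.85992767],
       [  0.        , 535.13581363, 204.85011452],
       [  0.        ,   0.        ,   1.        ]]), 'world_to_cam': array([[-0.53461384,  0.84483432,  0.02104782,  0.35088027],
       [-0.45643804, -0.30961701,  0.83414724,  0.14630528],
       [ 0.71123298,  0.43633963,  0.55114006, -1.78086758],
       [ 0.        ,  0.        ,  0.        ,  1.        ]])}
{'intrinsics': array([[408.3077757 ,   0.        , 280.62884237],
       [  0.        , 408.3077757 , 211.85400327],
       [  0.        ,   0.        ,   1.        ]]), 'world_to_cam': array([[-0.95118908, -0.30836958,  0.01214669,  0.54064858],
       [ 0.21713589, -0.64076546,  0.73639095, -0.25864503],
       [-0.21929738,  0.70308451,  0.67644721, -0.80980702],
       [ 0.        ,  0.        ,  0.        ,  1.        ]])}
```

View pics/scene0.png

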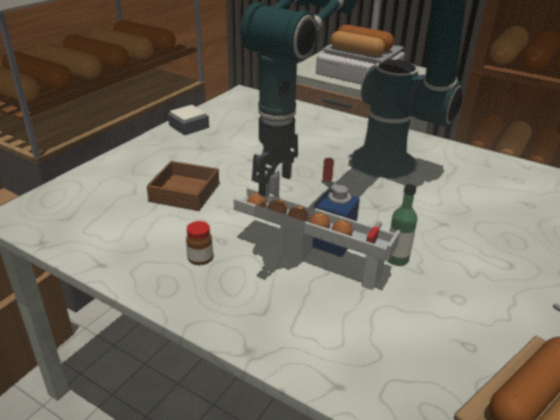

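View pics/side0.png

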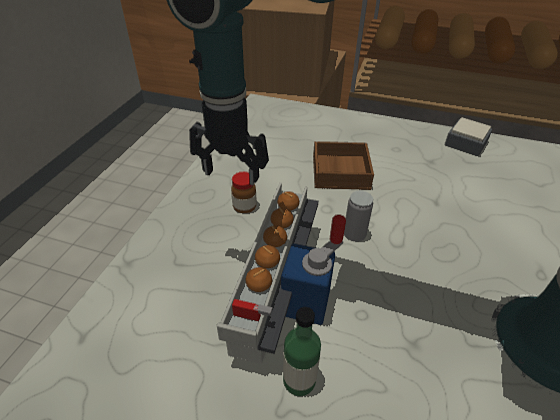

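Side view: mouth near (290,190), pusher (245,310), crank hub (318,258), grip (338,228), shaker (358,215), jam (243,193), oil (302,355), basket (343,165). In the scene view the basket is at (185,185). Now I'll turn these into positions.

```bash
python3 - <<'E'
from h import *
P={n:np.load(n+"0.npy") for n in("scene","side")}
S=P["side"];C=P["scene"]
for nm,u,v in [("jamtop",243,180),("shakertop",360,200),("grip",338,218),("hub",318,254),("oilneck",305,318),("pusher",247,307),("r1",288,198),("r5",259,276),("bask rim L",315,146),("bask floor",345,165)]:
    print(nm,S[v,u].round(3))
im=cv2.imread("pics/side0.png");imc=cv2.imread("pics/scene0.png")
def box(Q,zlo,zhi,win,name):
    u0,u1,v0,v1=win;q=Q[v0:v1,u0:u1].reshape(-1,3);q=q[(q[:,2]>zlo)&(q[:,2]<zhi)]
    r=cv2.minAreaRect((q[:,:2]*1000).astype(np.float32));print(name,len(q),np.round(r[0],1),np.round(r[1],1),round(r[2],1), np.round(cv2.boxPoints(r)).tolist())
box(S,.048,.06,(305,380,130,195),"basket side");box(C,.048,.06,(140,225,155,215),"basket scene")
box(S,.124,.133,(215,315,180,345),"trough side");box(C,.124,.133,(225,405,180,260),"trough scene")
box(S,.150,.175,(300,332,240,275),"hub side")
box(S,.165,.225,(325,350,210,250),"grip side");box(C,.165,.225,(318,340,150,190),"grip scene")
box(S,.08,.1,(230,260,170,192),"jam side");box(C,.085,.1,(183,215,218,238),"jam scene")
box(S,.11,.125,(342,378,185,215),"shaker side")
box(S,.05,.22,(280,325,310,395),"oil side");box(C,.05,.22,(385,420,180,268),"oil scene")
box(S,.134,.146,(232,262,298,320),"pusher side");box(C,.134,.146,(362,385,222,245),"pusher scene")
E
```

```text
jamtop [ 0.725 -0.173  0.096]
shakertop [ 0.431 -0.161  0.121]
grip [0.455 0.018 0.218]
hub [0.476 0.066 0.162]
oilneck [0.456 0.24  0.215]
pusher [0.565 0.202 0.14 ]
r1 [ 0.584 -0.096  0.137]
r5 [0.569 0.131 0.138]
bask rim L [ 0.605 -0.443  0.054]
bask floor [ 0.509 -0.444  0.006]
basket side 545 [ 516.7 -414.5] [159.7 166.9] 16.2 [[417.0, -357.0], [463.0, -517.0], [617.0, -472.0], [570.0, -312.0]]
basket scene 501 [ 517.1 -414. ] [172.  162.7] 17.1 [[411.0, -361.0], [459.0, -517.0], [623.0, -467.0], [575.0, -311.0]]
trough side 2150 [543.  46.] [139.2 407.8] 3.4 [[462.0, 245.0], [485.0, -162.0], [624.0, -153.0], [601.0, 254.0]]
trough scene 1748 [532.8  45.6] [169.6 407.8] 3.4 [[436.0, 244.0], [460.0, -163.0], [630.0, -153.0], [605.0, 254.0]]
hub side 393 [468.9  55.9] [64.6 36.3] 55.3 [[436.0, 40.0], [465.0, 19.0], [502.0, 72.0], [472.0, 93.0]]
grip side 368 [453.   19.5] [24.6 23.7] 38.4 [[436.0, 21.0], [451.0, 3.0], [470.0, 18.0], [455.0, 36.0]]
grip scene 219 [468.1  28.2] [57.6 26.7] 37.0 [[437.0, 21.0], [453.0, 0.0], [499.0, 35.0], [483.0, 56.0]]
jam side 279 [ 734.1 -180.1] [47.7 58.2] 35.8 [[698.0, -170.0], [732.0, -218.0], [770.0, -190.0], [736.0, -143.0]]
jam scene 314 [ 732.4 -181. ] [56.9 56.3] 2.7 [[703.0, -154.0], [705.0, -211.0], [762.0, -208.0], [760.0, -152.0]]
shaker side 354 [ 430.5 -170.3] [53.5 53.4] 54.8 [[393.0, -177.0], [437.0, -207.0], [468.0, -164.0], [424.0, -133.0]]
oil side 2228 [474.4 189. ] [ 79.1 153.1] 8.8 [[424.0, 259.0], [447.0, 107.0], [525.0, 119.0], [502.0, 271.0]]
oil scene 1426 [523.2 229.3] [ 59.4 160.7] 85.8 [[441.0, 206.0], [601.0, 194.0], [605.0, 253.0], [445.0, 265.0]]
pusher side 263 [566.4 198.1] [52.7 15.6] 5.6 [[539.0, 203.0], [541.0, 188.0], [593.0, 193.0], [592.0, 208.0]]
pusher scene 125 [560.8 197.3] [70.5 14.7] 3.7 [[525.0, 202.0], [526.0, 188.0], [596.0, 192.0], [596.0, 207.0]]
```

```bash
cat > est.py <<'E'
from h import *
from scipy.optimize import least_squares
def feeder(Ps):
    Q=[]
    for P in Ps:
        q=P.reshape(-1,3)*1000; q=q[(q[:,2]>126.5)&(q[:,2]<133)&(q[:,0]>520)&(q[:,0]<660)&(q[:,1]>-200)&(q[:,1]<290)]; Q.append(q)
    Q=np.vstack(Q)[:,:2]
    def loc(p): 
        c,s=np.cos(p[2]),np.sin(p[2]); d=Q-p[:2]; return np.c_[d@[c,s],d@[-s,c]]
    def f(p):
        l=loc(p); a=np.abs(l); d1=np.hypot(np.maximum(np.abs(a[:,0]-31)-3,0),np.maximum(a[:,1]-200,0))
        return np.minimum(d1,12)
    r=least_squares(f,[578,46,.059],x_scale=[1,1,.01],loss="soft_l1",diff_step=1e-4);l=loc(r.x)
    print("cost",r.cost/len(Q),len(Q),"ends",np.percentile(l[:,1],[.5,99.5]),np.histogram(l[:,0],np.arange(-45,46,5))[0])
    return r.x
E
python3 - <<'E'
from est import *
S=np.load("side0.npy");C=np.load("scene0.npy")
for Ps in([S],[C],[S,C]): p=feeder(Ps);print(p.round(2),np.degrees(p[2]))
R=np.array([[np.cos(p[2]),-np.sin(p[2])],[np.sin(p[2]),np.cos(p[2])]])
for n,l in(("drop",(0,-235)),("axis",(-100,30))):print(n,(p[:2]+R@l).round(1))
def F(w):return (R.T@(np.array(w)-p[:2])).round(1)
print("pusher",F((566.4,198.1)),"grip",F((453,19.5)))
g=np.array([453,19.5])-(p[:2]+R@(-100,30));gl=R.T@g;print(np.hypot(*g),"crank",-np.arctan2(gl[1],gl[0])%(2*np.pi))
q=S[190:295,245:303].reshape(-1,3)*1000;l=np.c_[(q[:,:2]-p[:2])@R,q[:,2]]
m=(abs(l[:,0])<24)&(l[:,2]>131)&(l[:,2]<142);h,e=np.histogram(l[m,1],np.arange(-200,160,8));print(list(zip(e.astype(int).tolist(),h.tolist())))
E
```

```text
cost 4.356260422638878 1728 ends [-198.56405842  201.01437156] [ 28   6 377  88  79 123  82  69  66  59  71  64  79  29 261 226   0   0]
[5.7878e+02 5.0310e+01 6.0000e-02] 3.5812956817965227
cost 4.57684029788524 1114 ends [-200.68217859  202.14491337] [ 54  39  40 170  45   6   9  13  19  35  50  76 104  84  27 173 133   6]
[5.7662e+02 4.9040e+01 6.0000e-02] 3.1562461870309146
cost 4.465379537646178 2842 ends [-200.39520409  201.38047939] [ 80  41 323 373  62 144 101  85  83 105 113 152 177 130 168 534 115   3]
[5.7717e+02 4.9850e+01 6.0000e-02] 3.3404669737830655
drop [ 590.9 -184.8]
axis [475.6  74. ]
pusher [ -2.1 148.6] grip [-125.7  -23.1]
58.97160683761493 crank 2.0222871234296256
[(-200, 0), (-192, 0), (-184, 0), (-176, 8), (-168, 32), (-160, 41), (-152, 52), (-144, 19), (-136, 0), (-128, 0), (-120, 6), (-112, 29), (-104, 47), (-96, 48), (-88, 42), (-80, 2), (-72, 0), (-64, 4), (-56, 29), (-48, 53), (-40, 59), (-32, 52), (-24, 3), (-16, 0), (-8, 3), (0, 28), (8, 54), (16, 65), (24, 67), (32, 13), (40, 0), (48, 1), (56, 19), (64, 57), (72, 70), (80, 78), (88, 45), (96, 0), (104, 0), (112, 0), (120, 0), (128, 0), (136, 0), (144, 0)]
```

Call:
step_arm(
  commands=[
    {"dx": -0.06,"dy": -0.017,"roll": 10,"fingers": -1},
    {"dx": -0.12,"dy": -0.034,"roll": 20,"fingers": -1},
    {"dx": -0.18,"dy": -0.05,"roll": 30,"fingers": -1},
    {"dx": -0.24,"dy": -0.067,"roll": 40,"fingers": -1},
    {"dx": -0.3,"dy": -0.084,"roll": 50,"fingers": -1},
    {"dx": -0.36,"dy": -0.1,"roll": 60,"fingers": -1},
    {"dx": -0.42,"dy": -0.117,"roll": 69,"fingers": -1},
    {"dx": -0.48,"dy": -0.134,"roll": 73.5,"fingers": -1},
  ],
)

```text
invalid input
```

Call:
step_arm(
  commands=[
    {"fingers": -1,"dx": -0.06,"dy": -0.017,"dz": 0,"roll": 10},
    {"fingers": -1,"dx": -0.12,"dy": -0.034,"dz": 0,"roll": 20},
    {"fingers": -1,"dx": -0.18,"dy": -0.05,"dz": 0,"roll": 30},
    {"fingers": -1,"dx": -0.24,"dy": -0.067,"dz": 0,"roll": 40},
    {"fingers": -1,"dx": -0.3,"dy": -0.084,"dz": 0,"roll": 50},
    {"fingers": -1,"dx": -0.36,"dy": -0.1,"dz": 0,"roll": 60},
    {"fingers": -1,"dx": -0.42,"dy": -0.117,"dz": 0,"roll": 69},
    {"fingers": -1,"dx": -0.48,"dy": -0.134,"dz": 0,"roll": 73.5},
  ],
  squeeze=40,
)

```text
time: 1.1
tool_pos: [0.54, -0.4816, 0.2001]
tcp_rot: [-3.109, -0.446, 0.001]
wrist_force: [1.6, -0.3, 0.3]
width: 0.997
grip_force: 0.0
```

Call:
step_arm(
  commands=[
    {"fingers": -1,"dx": -0.004,"dy": 0.006,"dz": 0.05,"roll": 0},
    {"fingers": -1,"dx": -0.004,"dy": 0.006,"dz": 0.1,"roll": 0},
    {"fingers": -1,"dx": -0.004,"dy": 0.006,"dz": 0.145,"roll": 0},
    {"fingers": -1,"dx": -0.004,"dy": 0.006,"dz": 0.178,"roll": 0},
    {"fingers": -1,"dx": -0.004,"dy": 0.006,"dz": 0.178,"roll": 0},
  ],
  squeeze=40,
)

```text
time: 1.72
tool_pos: [0.5358, -0.484, 0.0177]
tcp_rot: [-3.102, -0.45, 0.009]
wrist_force: [-0.2, -0.7, -0.4]
width: 1.004
grip_force: 0.0
```

Call:
step_arm(
  commands=[
    {"fingers": 1,"dx": 0,"dy": 0,"dz": 0,"roll": 0},
    {"fingers": 1,"dx": 0,"dy": 0,"dz": 0,"roll": 0},
    {"fingers": 1,"dx": 0,"dy": 0,"dz": 0,"roll": 0},
    {"fingers": 1,"dx": 0,"dy": 0,"dz": 0,"roll": 0},
    {"fingers": 1,"dx": 0,"dy": 0,"dz": 0,"roll": 0},
    {"fingers": 1,"dx": 0,"dy": 0,"dz": 0,"roll": 0},
    {"fingers": 1,"dx": 0,"dy": 0,"dz": 0,"roll": 0},
    {"fingers": 1,"dx": 0,"dy": 0,"dz": 0,"roll": 0},
  ],
  squeeze=40,
)

```text
time: 2.72
tool_pos: [0.5393, -0.4873, 0.0237]
tcp_rot: [3.108, 0.451, 0.001]
wrist_force: [-0.5, 1.1, 5.7]
width: 0.055
grip_force: 40.0
```

```bash
cat >> est.py <<'E'
def basket(P,win):
    q=P[win[2]:win[3],win[0]:win[1]].reshape(-1,3)*1000;q=q[(q[:,2]>49)&(q[:,2]<59)][:,:2].astype(np.float32)
    def f(p):
        c,s=np.cos(p[2]),np.sin(p[2]);d=q-p[:2];a=np.maximum(abs(d@[c,s]),abs(d@[-s,c]));return np.clip(abs(a-76)-4,0,15)
    best=None
    for x0 in(q.mean(0),np.array(cv2.minAreaRect(q)[0])):
        for t in(0,.1,.2,.3):
            r=least_squares(f,[*x0,t],x_scale=[1,1,.01],diff_step=1e-4)
            if best is None or r.cost<best.cost:best=r
    return len(q),best.x[:2].round(1),np.degrees(best.x[2]).round(1),best.cost/len(q)
E
python3 - <<'E'
from est import *
S=np.load("side0.npy");C=np.load("scene0.npy")
print(basket(S,(305,380,130,195)),basket(C,(140,225,155,215)))
s=read_state();print(s["tool_pos"],s["width"])
im,P=cloud("side");np.save("side1.npy",P);cv2.imwrite("pics/side1.png",im)
E
```

```text
(510, array([ 516.6, -414.3]), np.float64(15.8), np.float64(0.1665735456568192)) (456, array([ 518.3, -413.7]), np.float64(16.2), np.float64(0.4208275400592283))
[ 0.53932167 -0.48732331  0.02370386] 0.05459953785944181
```

View pics/side1.png

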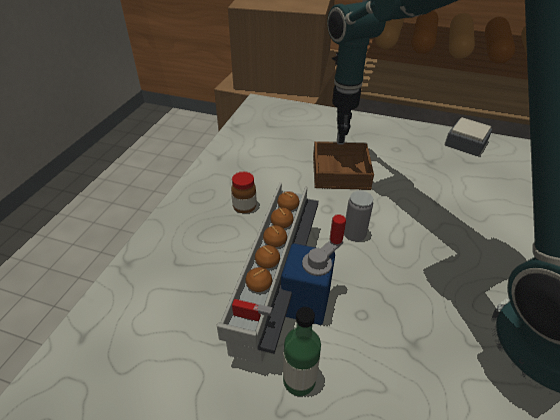

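Call:
step_arm(
  commands=[
    {"fingers": 1,"dx": 0.004,"dy": -0.007,"dz": 0,"roll": 1},
    {"fingers": 1,"dx": 0.011,"dy": -0.019,"dz": 0,"roll": 2.5},
    {"fingers": 1,"dx": 0.019,"dy": -0.033,"dz": 0,"roll": 4.5},
    {"fingers": 1,"dx": 0.027,"dy": -0.047,"dz": 0,"roll": 6.5},
    {"fingers": 1,"dx": 0.035,"dy": -0.061,"dz": 0,"roll": 8.5},
    {"fingers": 1,"dx": 0.043,"dy": -0.075,"dz": 0,"roll": 10.5},
    {"fingers": 1,"dx": 0.051,"dy": -0.088,"dz": 0,"roll": 12},
    {"fingers": 1,"dx": 0.058,"dy": -0.101,"dz": 0,"roll": 12.7},
  ],
  squeeze=40,
)

```text
time: 3.78
tool_pos: [0.5664, -0.3743, 0.0237]
tcp_rot: [3.137, 0.104, 0.002]
wrist_force: [-1.6, -4.3, 5.6]
width: 0.048
grip_force: 40.0
```

Call:
step_arm(
  commands=[
    {"fingers": 1,"dx": 0.005,"dy": -0.016,"dz": 0,"roll": 0},
    {"fingers": 1,"dx": 0.01,"dy": -0.032,"dz": 0,"roll": 0},
    {"fingers": 1,"dx": 0.015,"dy": -0.048,"dz": 0,"roll": 0},
    {"fingers": 1,"dx": 0.02,"dy": -0.064,"dz": 0,"roll": 0},
    {"fingers": 1,"dx": 0.025,"dy": -0.08,"dz": 0,"roll": 0},
    {"fingers": 1,"dx": 0.03,"dy": -0.096,"dz": 0,"roll": 0},
    {"fingers": 1,"dx": 0.034,"dy": -0.107,"dz": 0,"roll": 0},
    {"fingers": 1,"dx": 0.035,"dy": -0.111,"dz": 0,"roll": 0},
  ],
  squeeze=40,
)

```text
time: 4.78
tool_pos: [0.5941, -0.2609, 0.0237]
tcp_rot: [3.137, 0.106, 0.002]
wrist_force: [-1.9, -4.5, 6.6]
width: 0.049
grip_force: 40.1
```

```bash
python3 - <<'E'
from est import *
im,P=cloud("side");cv2.imwrite("pics/side2.png",im);im2,P2=cloud("scene");
print(read_state()["tool_pos"],read_state()["wrist_force"])
for Q in(P,P2):
    m=(Q[...,0]>.49)&(Q[...,0]<.69)&(Q[...,1]>-.29)&(Q[...,1]<-.08);R=np.where(m[...,None],Q,np.nan);print(basket(R,(0,560,0,420)))
cv2.imwrite("pics/both2.png",cv2.resize(np.hstack([im[100:320,180:420],im2[130:350,120:360]]),None,fx=1.6,fy=1.6))
E
```

```text
[ 0.59413355 -0.26056334  0.02362001] [-0.65366236 -2.50657279  5.44914507]
(491, array([ 583.1, -184.3]), np.float64(7.1), np.float64(0.08106358930458393))
(371, array([ 584.8, -183.9]), np.float64(7.0), np.float64(0.239963648010334))
```

View pics/both2.png

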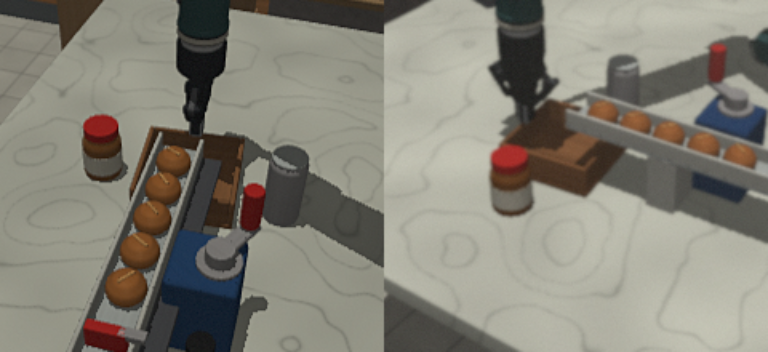

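Call:
step_arm(
  commands=[
    {"fingers": 1,"dx": 0.001,"dy": 0,"dz": 0,"roll": 2.5},
    {"fingers": 1,"dx": 0.002,"dy": 0.001,"dz": 0,"roll": 5},
    {"fingers": 1,"dx": 0.002,"dy": 0.001,"dz": 0,"roll": 5},
    {"fingers": -1,"dx": 0.002,"dy": 0.001,"dz": 0,"roll": 5},
    {"fingers": -1,"dx": 0.002,"dy": 0.001,"dz": 0,"roll": 5},
    {"fingers": -1,"dx": 0.002,"dy": 0.001,"dz": 0,"roll": 5},
    {"fingers": -1,"dx": 0.002,"dy": 0.001,"dz": 0,"roll": 5},
    {"fingers": -1,"dx": 0.002,"dy": 0.001,"dz": 0,"roll": 5},
  ],
  squeeze=40,
)

```text
time: 5.88
tool_pos: [0.5953, -0.2613, 0.0225]
tcp_rot: [-3.141, 0.033, 0.0]
wrist_force: [-0.5, -0.7, 1.2]
width: 0.998
grip_force: 0.0
```

```bash
python3 - <<'E'
from est import *
im,P=cloud("side");im2,P2=cloud("scene");s=read_state();print(s["tool_pos"],s["tcp_rot"],s["width"])
for Q in(P,P2):
    m=(Q[...,0]>.49)&(Q[...,0]<.69)&(Q[...,1]>-.29)&(Q[...,1]<-.08);R=np.where(m[...,None],Q,np.nan);print(basket(R,(0,560,0,420)))
# grip top / sides
from scipy.optimize import least_squares
for Q in(P,P2):
    q=Q.reshape(-1,3)*1000;q=q[(q[:,2]>170)&(q[:,2]<213)&(abs(q[:,0]-455)<25)&(abs(q[:,1]-21)<25)]
    r=least_squares(lambda p:np.hypot(q[:,0]-p[0],q[:,1]-p[1])-13,[455,21],loss="soft_l1");print("grip",len(q),r.x,r.cost/len(q))
    q=Q.reshape(-1,3)*1000;q=q[(q[:,2]>155)&(q[:,2]<166)&(abs(q[:,0]-475)<20)&(abs(q[:,1]-74)<20)];print("hub",len(q),q.mean(0))
    q=Q.reshape(-1,3)*1000;q=q[(q[:,2]>129.5)&(q[:,2]<138)&(q[:,0]<535)&(q[:,0]>410)&(abs(q[:,1]-90)<80)];print("housing",cv2.minAreaRect(q[:,:2].astype(np.float32)))
E
```

```text
[ 0.59538861 -0.26137878  0.02261206] [-3.14139933e+00  3.29385472e-02  1.33580529e-04] 1.0060888766532083
(485, array([ 585.8, -184.5]), np.float64(5.5), np.float64(0.03893353630606198))
(346, array([ 587.3, -184.4]), np.float64(5.2), np.float64(0.18880148610907563))
grip 222 [453.4220156   16.75159351] 0.2349075264496477
hub 241 [476.65435682  70.57339284 161.47367138]
housing ((490.3048400878906, 68.88299560546875), (89.227783203125, 91.29254913330078), 0.7518610954284668)
grip 157 [453.0003921   17.13766551] 0.8818837163641342
hub 91 [479.53112146  69.51443044 160.23417186]
housing ((491.9733581542969, 69.0105972290039), (89.86661529541016, 88.91159057617188), 3.4121105670928955)
```

Call:
step_arm(
  commands=[
    {"fingers": 1,"dx": 0,"dy": 0,"dz": 0,"roll": 0},
    {"fingers": 1,"dx": 0,"dy": 0,"dz": 0,"roll": 0},
    {"fingers": 1,"dx": 0,"dy": 0,"dz": 0,"roll": 0},
    {"fingers": 1,"dx": 0,"dy": 0,"dz": 0,"roll": 0},
    {"fingers": 1,"dx": 0,"dy": 0,"dz": 0,"roll": 0},
    {"fingers": 1,"dx": 0.002,"dy": 0.002,"dz": 0,"roll": 0},
    {"fingers": 1,"dx": 0.004,"dy": 0.004,"dz": 0,"roll": 0},
    {"fingers": 1,"dx": 0.004,"dy": 0.004,"dz": 0,"roll": 0},
  ],
  squeeze=40,
)

```text
time: 6.98
tool_pos: [0.5997, -0.2656, 0.0227]
tcp_rot: [3.141, -0.033, 0.001]
wrist_force: [-1.0, 1.3, 2.0]
width: 0.066
grip_force: 38.8
```

Call:
step_arm(
  commands=[
    {"fingers": -1,"dx": 0,"dy": 0,"dz": 0,"roll": 0},
    {"fingers": -1,"dx": 0,"dy": 0,"dz": 0,"roll": 0},
    {"fingers": -1,"dx": 0,"dy": 0,"dz": 0,"roll": 0},
    {"fingers": -1,"dx": 0,"dy": 0,"dz": 0,"roll": 0},
    {"fingers": -1,"dx": 0,"dy": 0,"dz": -0.05,"roll": 0},
    {"fingers": -1,"dx": 0,"dy": 0,"dz": -0.11,"roll": 0},
    {"fingers": -1,"dx": 0,"dy": 0,"dz": -0.17,"roll": 0},
    {"fingers": -1,"dx": 0,"dy": 0,"dz": -0.23,"roll": 0},
  ],
  squeeze=40,
)

```text
time: 7.98
tool_pos: [0.5991, -0.2654, 0.2547]
tcp_rot: [3.141, -0.033, 0.001]
wrist_force: [0.6, -0.7, -0.0]
width: 0.997
grip_force: 0.0
```

```bash
python3 - <<'E'
from est import *
im,P=cloud("side");im2,P2=cloud("scene");s=read_state();print(s["tool_pos"],s["tcp_rot"],s["q"])
for Q in(P,P2):
    m=(Q[...,0]>.49)&(Q[...,0]<.69)&(Q[...,1]>-.29)&(Q[...,1]<-.08);R=np.where(m[...,None],Q,np.nan);print(basket(R,(0,560,0,420)))
E
```

```text
[ 0.60382501 -0.2676074   0.26335174] [ 3.13420046 -0.03277461  0.02348003] [-4.54884022e-01  1.94234154e-01  1.57424392e+00  1.33951672e-06
  1.35652128e+00  1.13682544e+00]
(510, array([ 594.6, -189.1]), np.float64(1.7), np.float64(0.059278082546193975))
(383, array([ 596.4, -189.3]), np.float64(2.6), np.float64(0.10508337717502102))
```

Call:
step_arm(
  commands=[
    {"fingers": -1,"dx": -0.025,"dy": -0.047,"dz": 0,"roll": -1.2},
    {"fingers": -1,"dx": -0.05,"dy": -0.093,"dz": 0,"roll": -1.2},
    {"fingers": -1,"dx": -0.076,"dy": -0.14,"dz": 0,"roll": -1.2},
    {"fingers": -1,"dx": -0.101,"dy": -0.187,"dz": 0,"roll": -1.2},
    {"fingers": -1,"dx": -0.126,"dy": -0.233,"dz": 0,"roll": -1.2},
    {"fingers": -1,"dx": -0.145,"dy": -0.267,"dz": 0,"roll": -1.2},
    {"fingers": -1,"dx": -0.152,"dy": -0.28,"dz": 0,"roll": -1.2},
    {"fingers": -1,"dx": -0.152,"dy": -0.28,"dz": 0,"roll": -1.2},
  ],
  squeeze=20,
)

```text
time: 9.07
tool_pos: [0.4532, 0.0179, 0.2526]
tcp_rot: [3.141, 0.003, 0.001]
wrist_force: [0.1, -1.0, 0.2]
width: 0.998
grip_force: 0.0
```

```bash
python3 - <<'E'
from est import *
from scipy.optimize import least_squares
im,P=cloud("wrist");s=read_state();print(s["tool_pos"],s["tcp_rot"])
cv2.imwrite("pics/w1.png",im)
q=P.reshape(-1,3)*1000
q=q[(q[:,2]>212)&(q[:,2]<224)&(abs(q[:,0]-455)<40)&(abs(q[:,1]-21)<40)].astype(np.float32);print(len(q))
if len(q):print(q.mean(0),cv2.minEnclosingCircle(q[:,:2]))
E
```

```text
[0.45363689 0.01727507 0.2526517 ] [3.14082737e+00 1.07138362e-03 9.29458622e-04]
968Traceback (most recent call last):
  File "<stdin>", line 7, in <module>
cv2.error: OpenCV(4.12.0) /io/opencv/modules/imgproc/src/shapedescr.cpp:201: error: (-215:Assertion failed) count >= 0 && (depth == CV_32F || depth == CV_32S) in function 'minEnclosingCircle'
```

View pics/w1.png

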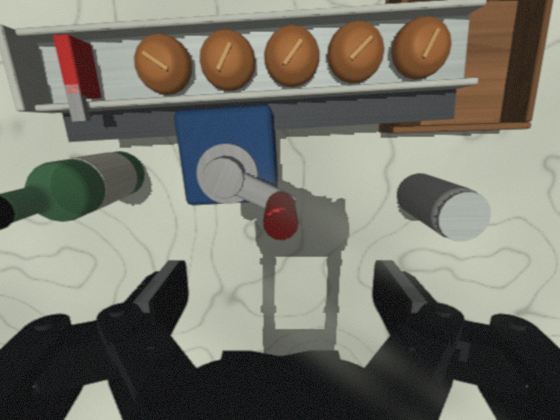

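The wrist view shows the grip at (280,215), centred between the fingers, the hub at (222,172), the pusher at (75,70), and the basket under the mouth at (470,60).

```bash
python3 - <<'E'
from est import *
im,P=cloud("wrist");P=P*1000
def circ(z0,z1,c,r,n):
    q=P.reshape(-1,3);q=q[(q[:,2]>z0)&(q[:,2]<z1)&(np.hypot(q[:,0]-c[0],q[:,1]-c[1])<r)];q=np.ascontiguousarray(q[:,:2],np.float32);print(n,len(q),q.mean(0),cv2.minEnclosingCircle(q))
circ(213,223,(453,17),30,"grip top")
circ(158,167,(476,69),60,"hub+arm"); circ(136,146,(566,198),40,"pusher")
circ(129,139,(490,68),75,"housing")
q=P[:, :][np.hypot(*np.moveaxis(P[...,:2]-np.array([476,69]),-1,0))<30];q=q[(q[:,2]>158)&(q[:,2]<167)]
h=im.copy()
for r,(u,v) in enumerate([(476,20),(476,90),(470,8),(165,175),(222,172),(200,172),(245,172),(222,150),(222,195)]):print((u,v),P[v,u].round(1))
E
```

```text
grip top 951 [454.91263   17.249771] ((453.9811706542969, 17.303247451782227), 12.892416954040527)
hub+arm 1369 [477.46002  65.49333] ((472.1134948730469, 47.22298812866211), 37.82862091064453)
pusher 1535 [561.25494 195.74335] ((559.9049682617188, 197.0274658203125), 33.92539596557617)
housing 6686 [511.30777  69.22231] ((501.7121276855469, 68.908935546875), 66.6953125)
(476, 20) [ 642.9 -218.9    6.9]
(476, 90) [ 564.3 -231.2    8.5]
(470, 8) [ 618.3 -146.6  123.5]
(165, 175) [455.5 174.5   0.5]
(222, 172) [483.2  65.7 162.1]
(200, 172) [480.   90.  140.4]
(245, 172) [480.1  48.4 141.2]
(222, 150) [500.1  68.5 141.7]
(222, 195) [462.9  66.9 161.1]
```

Call:
step_arm(
  commands=[
    {"fingers": -1,"dx": 0.001,"dy": 0,"dz": 0.04,"roll": 0},
    {"fingers": -1,"dx": 0.001,"dy": 0,"dz": 0.08,"roll": 0},
    {"fingers": 1,"dx": 0.001,"dy": 0,"dz": 0.08,"roll": 0},
    {"fingers": 1,"dx": 0.001,"dy": 0,"dz": 0.08,"roll": 0},
    {"fingers": 1,"dx": 0.001,"dy": 0,"dz": 0.08,"roll": 0},
    {"fingers": 1,"dx": 0.001,"dy": 0,"dz": 0.08,"roll": 0},
    {"fingers": 1,"dx": 0.001,"dy": 0,"dz": 0.08,"roll": 0},
    {"fingers": 1,"dx": 0.001,"dy": 0,"dz": 0.08,"roll": 0},
  ],
  squeeze=20,
)

```text
time: 10.18
tool_pos: [0.456, 0.0177, 0.1749]
tcp_rot: [3.141, 0.0, 0.007]
wrist_force: [-0.5, -0.5, 6.4]
width: 0.292
grip_force: 20.9
```

```bash
python3 - <<'E'
import numpy as np
for k in range(3):
    a0=-113.4-120*k;print(k,[(round(55*(np.cos(np.radians(a0-15*i))-np.cos(np.radians(a0)))/1000,3),round(-55*(np.sin(np.radians(a0-15*i))-np.sin(np.radians(a0)))/1000,3)) for i in range(1,9)])
E
```

```text
0 [(np.float64(-0.012), np.float64(-0.007)), (np.float64(-0.022), np.float64(-0.018)), (np.float64(-0.029), np.float64(-0.03)), (np.float64(-0.033), np.float64(-0.044)), (np.float64(-0.033), np.float64(-0.059)), (np.float64(-0.029), np.float64(-0.072)), (np.float64(-0.021), np.float64(-0.085)), (np.float64(-0.011), np.float64(-0.095))]
1 [(np.float64(0.013), np.float64(-0.007)), (np.float64(0.026), np.float64(-0.01)), (np.float64(0.041), np.float64(-0.01)), (np.float64(0.055), np.float64(-0.006)), (np.float64(0.067), np.float64(0.001)), (np.float64(0.077), np.float64(0.011)), (np.float64(0.084), np.float64(0.024)), (np.float64(0.087), np.float64(0.038))]
2 [(np.float64(-0.0), np.float64(0.014)), (np.float64(-0.004), np.float64(0.028)), (np.float64(-0.012), np.float64(0.04)), (np.float64(-0.022), np.float64(0.05)), (np.float64(-0.034), np.float64(0.057)), (np.float64(-0.048), np.float64(0.061)), (np.float64(-0.063), np.float64(0.061)), (np.float64(-0.076), np.float64(0.057))]
```

Call:
step_arm(
  commands=[
    {"fingers": 1,"dx": -0.012,"dy": -0.007,"dz": 0,"roll": 0},
    {"fingers": 1,"dx": -0.022,"dy": -0.018,"dz": 0,"roll": 0},
    {"fingers": 1,"dx": -0.029,"dy": -0.03,"dz": 0,"roll": 0},
    {"fingers": 1,"dx": -0.033,"dy": -0.044,"dz": 0,"roll": 0},
    {"fingers": 1,"dx": -0.033,"dy": -0.059,"dz": 0,"roll": 0},
    {"fingers": 1,"dx": -0.029,"dy": -0.072,"dz": 0,"roll": 0},
    {"fingers": 1,"dx": -0.021,"dy": -0.085,"dz": 0,"roll": 0},
    {"fingers": 1,"dx": -0.011,"dy": -0.095,"dz": 0,"roll": 0},
  ],
  squeeze=20,
)

```text
time: 11.18
tool_pos: [0.4458, 0.1117, 0.1748]
tcp_rot: [3.138, 0.002, 0.01]
wrist_force: [5.0, -7.8, 5.7]
width: 0.292
grip_force: 21.0
```

Call:
step_arm(
  commands=[
    {"fingers": 1,"dx": 0.013,"dy": -0.007,"dz": 0,"roll": 0},
    {"fingers": 1,"dx": 0.026,"dy": -0.01,"dz": 0,"roll": 0},
    {"fingers": 1,"dx": 0.041,"dy": -0.01,"dz": 0,"roll": 0},
    {"fingers": 1,"dx": 0.055,"dy": -0.006,"dz": 0,"roll": 0},
    {"fingers": 1,"dx": 0.067,"dy": 0.001,"dz": 0,"roll": 0},
    {"fingers": 1,"dx": 0.077,"dy": 0.011,"dz": 0,"roll": 0},
    {"fingers": 1,"dx": 0.084,"dy": 0.024,"dz": 0,"roll": 0},
    {"fingers": 1,"dx": 0.087,"dy": 0.038,"dz": 0,"roll": 0},
  ],
  squeeze=20,
)

```text
time: 12.18
tool_pos: [0.5337, 0.0758, 0.175]
tcp_rot: [-3.139, -0.001, -0.012]
wrist_force: [4.8, 2.4, 3.5]
width: 0.289
grip_force: 20.7
```

Call:
step_arm(
  commands=[
    {"fingers": 1,"dx": 0,"dy": 0.014,"dz": 0,"roll": 0},
    {"fingers": 1,"dx": -0.004,"dy": 0.028,"dz": 0,"roll": 0},
    {"fingers": 1,"dx": -0.012,"dy": 0.04,"dz": 0,"roll": 0},
    {"fingers": 1,"dx": -0.022,"dy": 0.05,"dz": 0,"roll": 0},
    {"fingers": 1,"dx": -0.034,"dy": 0.057,"dz": 0,"roll": 0},
    {"fingers": 1,"dx": -0.048,"dy": 0.061,"dz": 0,"roll": 0},
    {"fingers": 1,"dx": -0.063,"dy": 0.061,"dz": 0,"roll": 0},
    {"fingers": 1,"dx": -0.076,"dy": 0.057,"dz": 0,"roll": 0},
  ],
  squeeze=20,
)

```text
time: 13.18
tool_pos: [0.4555, 0.0177, 0.1748]
tcp_rot: [-3.142, 0.001, -0.008]
wrist_force: [0.9, 1.4, 6.9]
width: 0.291
grip_force: 21.0
```

```bash
cat >> est.py <<'E'
def row(tag):
    im,P=cloud("side");cv2.imwrite(f"pics/{tag}.png",im);l=P.reshape(-1,3)*1000
    t=np.radians(3.34);R=np.array([[np.cos(t),-np.sin(t)],[np.sin(t),np.cos(t)]]);f=np.c_[(l[:,:2]-[577.2,46])@R,l[:,2]]
    im=im.reshape(-1,3).astype(int);red=(im[:,2]>110)&(im[:,1]<50)
    m=red&(abs(f[:,0])<24)&(f[:,2]>136)&(f[:,2]<147)&(abs(f[:,1])<210);print("pusher y",f[m,1].min(),f[m,1].max(),m.sum())
    m=~red&(abs(f[:,0])<15)&(f[:,2]>131)&(f[:,2]<147)&(abs(f[:,1])<240);h,e=np.histogram(f[m,1],np.arange(-240,170,8));print([(int(a),int(b)) for a,b in zip(e,h) if b])
    print(read_state()["tool_pos"].round(4),read_state()["time"])
E
python3 -c "
from est import *
row('t1')"
```

```text
pusher y 70.38891713901842 84.1783661166625 112
[(-176, 5), (-168, 21), (-160, 30), (-152, 45), (-144, 33), (-136, 1), (-128, 4), (-120, 20), (-112, 34), (-104, 45), (-96, 43), (-88, 5), (-72, 17), (-64, 37), (-56, 44), (-48, 54), (-40, 15), (-32, 1), (-24, 14), (-16, 33), (-8, 47), (0, 56), (8, 36), (16, 1), (24, 10), (32, 37), (40, 51), (48, 64), (56, 57), (64, 5), (72, 5), (80, 46)]
[0.4541 0.0186 0.1748] 13.225
```

Call:
step_arm(
  commands=[
    {"fingers": 1,"dx": -0.012,"dy": -0.007,"dz": 0,"roll": 0},
    {"fingers": 1,"dx": -0.022,"dy": -0.018,"dz": 0,"roll": 0},
    {"fingers": 1,"dx": -0.029,"dy": -0.03,"dz": 0,"roll": 0},
    {"fingers": 1,"dx": -0.033,"dy": -0.044,"dz": 0,"roll": 0},
    {"fingers": 1,"dx": -0.033,"dy": -0.059,"dz": 0,"roll": 0},
    {"fingers": 1,"dx": -0.029,"dy": -0.072,"dz": 0,"roll": 0},
    {"fingers": 1,"dx": -0.021,"dy": -0.085,"dz": 0,"roll": 0},
    {"fingers": 1,"dx": -0.011,"dy": -0.095,"dz": 0,"roll": 0},
  ],
  squeeze=20,
)

```text
time: 14.22
tool_pos: [0.4457, 0.1116, 0.1748]
tcp_rot: [3.138, 0.002, 0.009]
wrist_force: [4.8, -9.3, 5.6]
width: 0.29
grip_force: 21.1
```

Call:
step_arm(
  commands=[
    {"fingers": 1,"dx": 0.013,"dy": -0.007,"dz": 0,"roll": 0},
    {"fingers": 1,"dx": 0.026,"dy": -0.01,"dz": 0,"roll": 0},
    {"fingers": 1,"dx": 0.041,"dy": -0.01,"dz": 0,"roll": 0},
    {"fingers": 1,"dx": 0.055,"dy": -0.006,"dz": 0,"roll": 0},
    {"fingers": 1,"dx": 0.067,"dy": 0.001,"dz": 0,"roll": 0},
    {"fingers": 1,"dx": 0.077,"dy": 0.011,"dz": 0,"roll": 0},
    {"fingers": 1,"dx": 0.084,"dy": 0.024,"dz": 0,"roll": 0},
    {"fingers": 1,"dx": 0.087,"dy": 0.038,"dz": 0,"roll": 0},
  ],
  squeeze=20,
)

```text
time: 15.22
tool_pos: [0.5337, 0.0759, 0.175]
tcp_rot: [-3.139, -0.0, -0.012]
wrist_force: [6.8, 2.9, 4.5]
width: 0.291
grip_force: 20.8
```

Call:
step_arm(
  commands=[
    {"fingers": 1,"dx": 0,"dy": 0.014,"dz": 0,"roll": 0},
    {"fingers": 1,"dx": -0.004,"dy": 0.028,"dz": 0,"roll": 0},
    {"fingers": 1,"dx": -0.012,"dy": 0.04,"dz": 0,"roll": 0},
    {"fingers": 1,"dx": -0.022,"dy": 0.05,"dz": 0,"roll": 0},
    {"fingers": 1,"dx": -0.034,"dy": 0.057,"dz": 0,"roll": 0},
    {"fingers": 1,"dx": -0.048,"dy": 0.061,"dz": 0,"roll": 0},
    {"fingers": 1,"dx": -0.063,"dy": 0.061,"dz": 0,"roll": 0},
    {"fingers": 1,"dx": -0.076,"dy": 0.057,"dz": 0,"roll": 0},
  ],
  squeeze=20,
)

```text
time: 16.23
tool_pos: [0.4555, 0.0178, 0.1748]
tcp_rot: [-3.142, 0.001, -0.007]
wrist_force: [2.6, 1.7, 7.5]
width: 0.294
grip_force: 21.0
```

Call:
step_arm(
  commands=[
    {"fingers": 1,"dx": -0.012,"dy": -0.007,"dz": 0,"roll": 0},
    {"fingers": 1,"dx": -0.022,"dy": -0.018,"dz": 0,"roll": 0},
    {"fingers": 1,"dx": -0.029,"dy": -0.03,"dz": 0,"roll": 0},
    {"fingers": 1,"dx": -0.033,"dy": -0.044,"dz": 0,"roll": 0},
    {"fingers": 1,"dx": -0.033,"dy": -0.059,"dz": 0,"roll": 0},
    {"fingers": 1,"dx": -0.029,"dy": -0.072,"dz": 0,"roll": 0},
    {"fingers": 1,"dx": -0.021,"dy": -0.085,"dz": 0,"roll": 0},
    {"fingers": 1,"dx": -0.011,"dy": -0.095,"dz": 0,"roll": 0},
  ],
  squeeze=20,
)

```text
time: 17.23
tool_pos: [0.4457, 0.1116, 0.1748]
tcp_rot: [3.138, 0.002, 0.009]
wrist_force: [4.5, -7.2, 6.8]
width: 0.29
grip_force: 21.1
```

```bash
python3 -c "
from est import *
row('t2')"
```

```text
pusher y -29.42935169408813 -15.916618468645053 87
[(-224, 6), (-216, 24), (-208, 30), (-200, 43), (-192, 19), (-184, 1), (-176, 6), (-168, 19), (-160, 31), (-152, 37), (-144, 37), (-136, 5), (-120, 20), (-112, 29), (-104, 47), (-96, 45), (-88, 7), (-80, 1), (-72, 13), (-64, 44), (-56, 41), (-48, 52), (-40, 13), (-32, 8), (-24, 28), (-16, 14)]
[0.447  0.1124 0.1749] 17.275
```

View pics/t2.png

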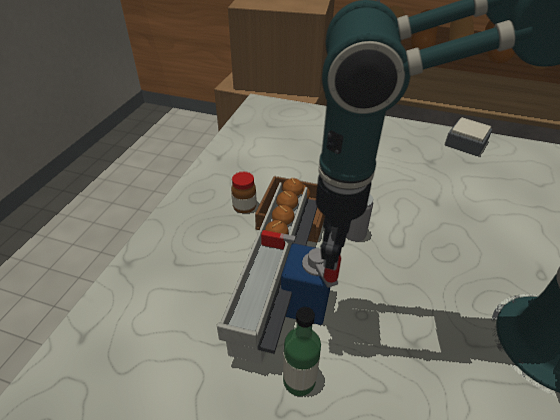

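```bash
python3 -c "
from est import *
row('t3')
a=cv2.imread('pics/t3.png')[165:250,235:335]
im,P=cloud('scene');b=im[165:250,150:250]
w,_=cloud('wrist')
cv2.imwrite('pics/t3c.png',cv2.resize(np.hstack([a,b]),None,fx=4,fy=4,interpolation=cv2.INTER_CUBIC))
"
```

```text
pusher y -28.484326894444408 -15.43328841056484 85
[(-224, 8), (-216, 23), (-208, 28), (-200, 42), (-192, 12), (-176, 8), (-168, 21), (-160, 32), (-152, 41), (-144, 36), (-136, 3), (-128, 1), (-120, 18), (-112, 34), (-104, 46), (-96, 44), (-88, 4), (-72, 16), (-64, 37), (-56, 45), (-48, 48), (-40, 15), (-32, 9), (-24, 34), (-16, 8)]
[0.4466 0.1121 0.1748] 17.325
```

View pics/t3c.png

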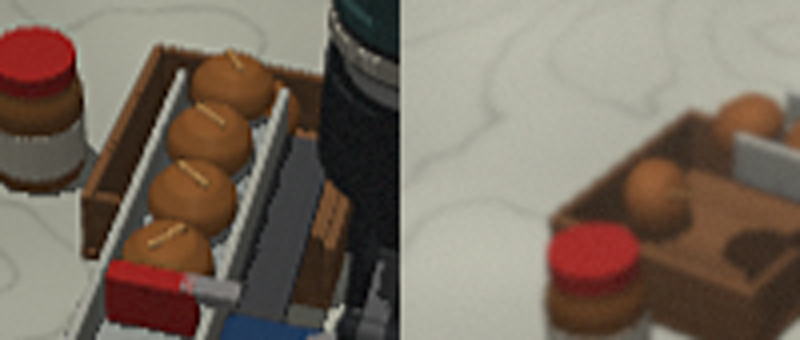

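Call:
step_arm(
  commands=[
    {"fingers": 1,"dx": 0.013,"dy": -0.007,"dz": 0,"roll": 0},
    {"fingers": 1,"dx": 0.026,"dy": -0.01,"dz": 0,"roll": 0},
    {"fingers": 1,"dx": 0.041,"dy": -0.01,"dz": 0,"roll": 0},
    {"fingers": 1,"dx": 0.055,"dy": -0.006,"dz": 0,"roll": 0},
    {"fingers": 1,"dx": 0.067,"dy": 0.001,"dz": 0,"roll": 0},
    {"fingers": 1,"dx": 0.077,"dy": 0.011,"dz": 0,"roll": 0},
    {"fingers": 1,"dx": 0.084,"dy": 0.024,"dz": 0,"roll": 0},
    {"fingers": 1,"dx": 0.087,"dy": 0.038,"dz": 0,"roll": 0},
  ],
  squeeze=20,
)

```text
time: 18.42
tool_pos: [0.5337, 0.0759, 0.175]
tcp_rot: [-3.139, -0.001, -0.012]
wrist_force: [6.3, 3.5, 3.9]
width: 0.289
grip_force: 20.8
```

Call:
step_arm(
  commands=[
    {"fingers": 1,"dx": 0,"dy": 0.014,"dz": 0,"roll": 0},
    {"fingers": 1,"dx": -0.004,"dy": 0.028,"dz": 0,"roll": 0},
    {"fingers": 1,"dx": -0.012,"dy": 0.04,"dz": 0,"roll": 0},
    {"fingers": 1,"dx": -0.022,"dy": 0.05,"dz": 0,"roll": 0},
    {"fingers": 1,"dx": -0.034,"dy": 0.057,"dz": 0,"roll": 0},
    {"fingers": 1,"dx": -0.048,"dy": 0.061,"dz": 0,"roll": 0},
    {"fingers": 1,"dx": -0.063,"dy": 0.061,"dz": 0,"roll": 0},
    {"fingers": 1,"dx": -0.076,"dy": 0.057,"dz": 0,"roll": 0},
  ],
  squeeze=20,
)

```text
time: 19.42
tool_pos: [0.4554, 0.0178, 0.1748]
tcp_rot: [-3.142, 0.001, -0.007]
wrist_force: [3.7, 2.1, 6.2]
width: 0.288
grip_force: 21.0
```

```bash
python3 -c "
from est import *
row('t4')
a=cv2.imread('pics/t4.png')[165:250,235:335]
im,P=cloud('scene');b=im[165:250,150:250]
cv2.imwrite('pics/t4c.png',cv2.resize(np.hstack([a,b]),None,fx=4,fy=4,interpolation=cv2.INTER_CUBIC))
"
```

```text
pusher y -82.36224098394732 -66.35163811615772 76
[(-232, 1), (-224, 13), (-216, 19), (-208, 21), (-200, 3), (-176, 3), (-168, 28), (-160, 28), (-152, 39), (-144, 32), (-136, 1), (-120, 23), (-112, 35), (-104, 44), (-96, 38), (-88, 3), (-80, 7), (-72, 41)]
[0.454  0.0186 0.1748] 19.475
```

View pics/t4c.png

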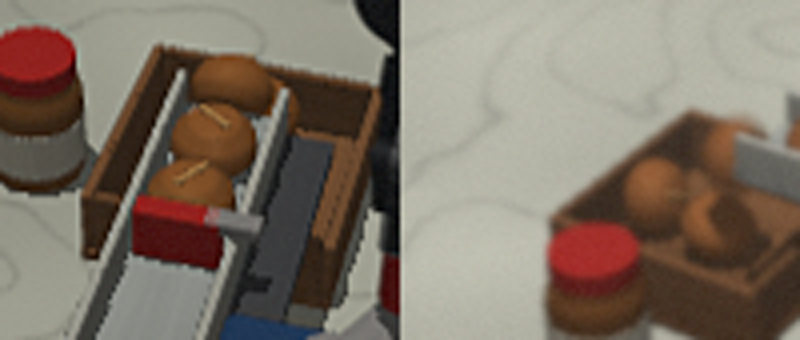

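Call:
step_arm(
  commands=[
    {"fingers": 1,"dx": -0.012,"dy": -0.007,"dz": 0,"roll": 0},
    {"fingers": 1,"dx": -0.022,"dy": -0.018,"dz": 0,"roll": 0},
    {"fingers": 1,"dx": -0.029,"dy": -0.03,"dz": 0,"roll": 0},
    {"fingers": 1,"dx": -0.033,"dy": -0.044,"dz": 0,"roll": 0},
    {"fingers": 1,"dx": -0.033,"dy": -0.059,"dz": 0,"roll": 0},
    {"fingers": 1,"dx": -0.033,"dy": -0.059,"dz": 0,"roll": 0},
    {"fingers": 1,"dx": -0.033,"dy": -0.059,"dz": 0,"roll": 0},
  ],
  squeeze=20,
)

```text
time: 20.4
tool_pos: [0.4249, 0.0772, 0.1749]
tcp_rot: [-3.141, -0.002, -0.014]
wrist_force: [8.4, -0.2, 3.5]
width: 0.291
grip_force: 20.7
```

```bash
python3 -c "
from est import *
row('t5')
a=cv2.imread('pics/t5.png')[165:250,235:335]
im,P=cloud('scene');b=im[165:250,150:250]
cv2.imwrite('pics/t5c.png',cv2.resize(np.hstack([a,b]),None,fx=4,fy=4,interpolation=cv2.INTER_CUBIC))
"
```

```text
pusher y -95.14421353798782 -82.0037424460908 70
[(-192, 5), (-184, 22), (-176, 31), (-168, 42), (-160, 31), (-144, 1), (-136, 20), (-128, 35), (-120, 40), (-112, 41), (-104, 1), (-96, 9), (-88, 42)]
[0.4249 0.0771 0.1749] 20.45
```

View pics/t5c.png

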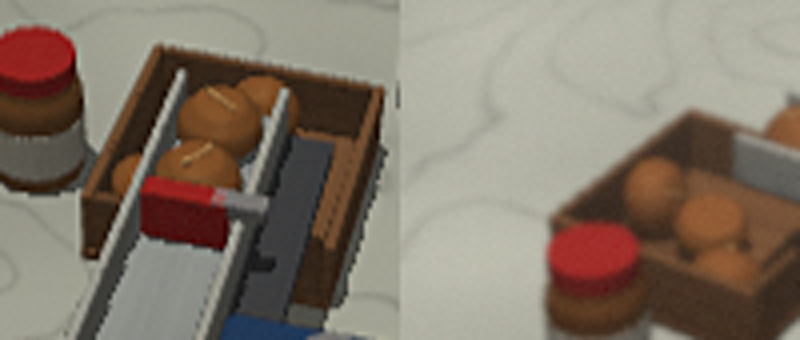

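Three rolls are in the basket: in the right crop at (655,195), (712,225) and (730,270). Two are still in the trough, well short of the mouth. I'll let go and raise the gripper.

Call:
step_arm(
  commands=[
    {"fingers": -1,"dx": 0,"dy": 0,"dz": 0,"roll": 0},
    {"fingers": -1,"dx": 0,"dy": 0,"dz": 0,"roll": 0},
    {"fingers": -1,"dx": 0,"dy": 0,"dz": 0,"roll": 0},
    {"fingers": -1,"dx": 0,"dy": 0,"dz": 0,"roll": 0},
    {"fingers": -1,"dx": 0,"dy": 0,"dz": -0.03,"roll": 0},
    {"fingers": -1,"dx": 0,"dy": 0,"dz": -0.07,"roll": 0},
    {"fingers": -1,"dx": 0,"dy": 0,"dz": -0.12,"roll": 0},
    {"fingers": -1,"dx": 0,"dy": 0,"dz": -0.12,"roll": 0},
  ],
  squeeze=20,
)

```text
time: 21.5
tool_pos: [0.4239, 0.077, 0.2976]
tcp_rot: [-3.14, 0.0, -0.014]
wrist_force: [0.8, 1.2, 0.4]
width: 1.001
grip_force: 0.0
```

```bash
python3 -c "
from est import *
row('t6')
P=cloud('side')[1]*1000;q=P.reshape(-1,3)
for n,c,z in(('jam',(733,-181),85),('shaker',(430,-170),112),('oil',(456,235),190)):
    m=(np.hypot(q[:,0]-c[0],q[:,1]-c[1])<45)&(q[:,2]>z)&(q[:,2]<z+28);o=np.load('side0.npy').reshape(-1,3)*1000;k=(np.hypot(o[:,0]-c[0],o[:,1]-c[1])<45)&(o[:,2]>z)&(o[:,2]<z+28);print(n,q[m].mean(0).round(1),o[k].mean(0).round(1))
"
```

```text
pusher y -96.04056266960075 -80.93477627779122 70
[(-192, 7), (-184, 17), (-176, 33), (-168, 39), (-160, 34), (-152, 1), (-144, 1), (-136, 24), (-128, 32), (-120, 40), (-112, 37), (-104, 2), (-96, 7), (-88, 43)]
[0.4226 0.0768 0.295 ] 21.55
jam [ 728.6 -177.5   94.3] [ 732.4 -175.5   94.3]
shaker [ 414.2 -168.2  119.1] [ 430.1 -168.7  119.4]
oil [457.3 236.5 210.8] [457.3 236.5 210.6]
```

```bash
python3 -c "
from est import *
def m(q,n):
    q=q.reshape(-1,3)
    for nm,c,z in(('jam',(733,-181),85),('shaker',(430,-170),112)):
        k=(np.hypot(q[:,0]-c[0],q[:,1]-c[1])<50)&(q[:,2]>z)&(q[:,2]<z+15);print(n,nm,k.sum(),q[k].mean(0).round(1),q[k].min(0).round(),q[k].max(0).round())
m(np.load('side1.npy')*1000,'side1');m(np.load('scene0.npy')*1000,'scene0')
im,P=cloud('side');m(P*1000,'side');im2,P=cloud('scene');m(P*1000,'scene')
cv2.imwrite('pics/end.png',np.hstack([im[100:400,180:460],im2[100:400,120:420]]))
"
```

```text
side1 jam 307 [ 728.4 -177.1   94.2] [ 703. -210.   85.] [ 757. -153.   99.]
side1 shaker 322 [ 430.2 -168.8  119.5] [ 404. -199.  112.] [ 456. -145.  123.]
scene0 jam 315 [ 734.6 -178.6   93.2] [ 704. -210.   85.] [ 761. -153.   99.]
scene0 shaker 47 [ 428.8 -162.   117.5] [ 408. -191.  112.] [ 454. -144.  121.]
side jam 304 [ 728.5 -177.5   94.2] [ 702. -211.   85.] [ 758. -153.   99.]
side shaker 93 [ 413.4 -168.6  119.6] [ 404. -196.  112.] [ 421. -149.  124.]
scene jam 314 [ 734.7 -178.7   93.2] [ 705. -210.   85.] [ 761. -152.   98.]
scene shaker 180 [ 434.7 -169.4  118.3] [ 402. -201.  112.] [ 460. -144.  123.]
```

View pics/end.png

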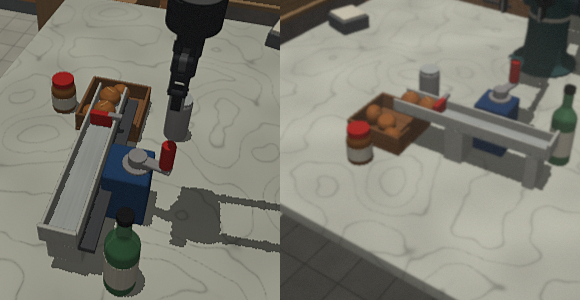

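The bystanders haven't moved; the shaker is just partly hidden by the arm. Two rolls are in the trough, three are in the basket, and the gripper is clear of everything.

```bash
python3 -c "
from workcell import *
print(finish_job())"
```

```text
the job is handed in; nothing more can be done
None
```

The job is handed in: the basket stands under the trough's mouth with exactly three rolls in it, the other two are still in the trough, the crank is released, and the jar, shaker and bottle have not moved.

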